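# Tip a weld coupon on a tilting specimen tray and level it again

### The arm

A 7-joint arm with a two-finger parallel gripper is mounted at the origin on the work surface. World frame = base frame: x ahead of the robot, y to its left, z up, the work surface at z = 0. Lengths are in m, angles in rad, forces in N, time in s.
With the tool pointing down it reaches from about 0.425 to 0.925 m from the base axis. Payload 6.8 kg.
Tool frame: the origin (TCP) lies between the finger pads; the fingertips stand r.tips_ahead ahead of it and the grasp point (between the pads) lies 5 mm behind it (r.tips_ahead is the distance from the TCP to the fingertips, in m); z points along the fingers, y is the line along which they close (so a half turn about z gives the same grasp; the last joint's range is limited). The gripper opens to 85 mm and grips with 20 to 120 N. Pads are 22 mm wide; open, the fingers measure 114 mm over their backs; the gripper's body (76 mm by 85 mm) begins 54 mm behind the grasp point. The pads swing forward as they close: fully open they stand 13 mm farther back than shut.
Start: joints at [1.199, 0.477, 0.022, 1.555, -0.011, 1.109, -0.083], TCP at [0.176, -0.652, 0.245] pointing down, gripper open.
Joint ranges: [-2.96, 2.96], [-0.34, 2.1], [-1.41, 1.46], [0.24, 2.44], [-1.37, 4.51], [0.17, 1.92], [-2.96, 2.96]. Speed limits (rad/s): [2.39, 2.39, 3.14, 3.14, 3.14, 3.14, 3.14].

### API

Orientations are given as a rotation vector (axis times angle).
In Python, from bench import r gives the robot as it stands.
- The arm moves only by the tool move_arm, never from a script. Its argument "rows" is one flat list of numbers, 4 for each row, row after row: the shift along the tool's x, y, z in cm, then the turn about the tool's z in degrees. In form: [tx, ty, tz, twist, tx, ty, tz, twist, ...]. A call has 1 to 10 rows; each row is the pose to reach, as a shift and turn from the pose commanded when the call began, along the tool's axes at that moment; what a row does not reach only later rows make up. A row lasts 1/8 s, in which the tool goes at most 62.5 mm and 10.7 degrees, less where a joint would pass 70% of its speed; a pose out of reach is approached as far as the arm can. A call with a gripper value outside its range is refused whole. "fingers" is the opening, from 0 (shut) to 1 (fully open), set as the call begins (left out, the last holds). The fingers move at their own pace and stop on an object; "newtons" is the grip in N (left out, the last holds). Time passes only in rows, so rows that repeat a pose let the fingers close. It gives the time, the measured TCP pose, the force, the opening and the grip force at its end, in the units of the state.
- r.get_obs(): the state, without advancing time (a new reading comes with each control period).
- r.grab_frame(name): name is "scene" or "top" or "wrist"; returns the picture (384x512x3 uint8, blue, green, red); there is no depth.
- r.camera_params(name): a dict with "fx", "fy", "cx", "cy" (pixels), "world_from_camera" (4x4, takes a point from camera to world coordinates). Camera axes: x right, y down, z forward; pixel columns grow to the right and rows downward; lengths in m; the calibration is good to about 2 mm. A picture is of the moment at which its call begins: read the wrist's pose just before it. camera_params takes no time and is no camera call; for the wrist camera it gives the pose at the moment of the call.
- r.hand_in(): hands the job in; it is judged then, once.
The state is a dict: "clock": time; "joints": joint angles; "qvel": joint speeds; "tau": joint torques, N m; "tcp_pos": TCP position; "orientation": TCP orientation; "contact_force": force on the tool from outside, world axes, zero at the start; "moment": the same for the moment, N m; "grip_width": finger opening in m; "gripper_force": force on a finger pad.
Only numpy, scipy, OpenCV 4.12 (cv2) and the standard library are available. Lean on these libraries where they do the work, as an engineer would, in place of code of your own. Each camera call takes 0.05 s, during which the arm holds its last target. There are 200 camera calls.

### The job

Put the rectangular metal weld coupon flat in the tray of the tilting stage, lengthwise, midway between its two end stops, and let go of it. Then tip the tray 30 degrees towards the robot, keep it there for two seconds, and bring it back level with the coupon still in place. Set the coupon down, don't drop it, don't tip the tray far past 30 degrees, and leave the round puck, the bottle and the box where they stand.

Things in the scene. Friction and masses are not known exactly. Their poses are not given: they have to be found in the camera images.
- coupon: Loose rectangular aluminium block with a duller weld seam across its middle (weld beads stand 3 mm proud of the top): 50 mm (x) by 90 mm (y, its length) by 40 mm tall, about 0.45 kg. Origin: centre of its underside; z up. It starts flat on the bench, to the right of the stage.
- stand: Fixed white stand of the tilting stage: base plate 110 (x) by 200 (y) by 14 mm with two posts 92 mm tall at y = -74 and +74 mm (10 mm thick) that carry the tray between them. Origin: centre of its underside; z up; its -x side faces the robot. The hinge axis runs along its y, 75 mm above its origin.
- tray_floor (a point): Centre of the grey tray's inner floor, on the hinge axis; turns with the tray: z is the floor's normal, y runs along the hinge and the tray's length. Inner floor 68 mm (x) by 114 mm (y). Long sides: lips 8 mm thick, 10 mm above the floor. Short sides: steel end stops 8 mm thick, 22 mm above the floor, inner faces at y = -57 and +57 mm.
- lever_grip (a point): Centre of the grey flat paddle on the tray's lever, fixed to the tray 105 mm along +y and 100 mm along +z from tray_floor, outside the +y post: 12 mm thick (x), 44 mm wide (y), 50 mm tall (z). Upright when the tray is level, it leans to the robot as the tray tips that way. On the white disc beside it, thick marks show level and 30 degrees, thin ones every 10.
- tray (a joint): Tilt of the tray in rad: 0 = level, positive = tipped towards the robot (its -x lip goes down); range -0.35 to 0.95. The stiff hinge stays where it is left; it takes about 4 N at the paddle. At the start it may be a few degrees off level.
- puck: Bystander: loose grey round mounted specimen, 60 mm across, 35 mm tall. Origin: centre of its underside.
- bottle: Bystander: loose amber bottle with a black cap, 60 mm across, 130 mm tall. Origin: centre of its underside.
- box: Bystander: loose open wooden sample box with four compartments, 160 (x) by 120 (y) by 50 mm. Origin: centre of its underside.
Mind the look-alikes: they are no part of the job. What is meant by the coupon is not blue, and is the larger of those in its own colour.

How it is judged:
By the outcome, as a careful person would: the job done as asked, in the order asked, and still so for the second after the job is handed in, with the robot touching nothing.
It also fails if it takes over 59 s, if anything falls off the work surface, if the arm or the gripper's body presses on something with over 40 N, if the wrist force passes 120 N, or if a joint passes its speed limit or range.

## Working session

There is one attempt and no reset: what is moved stays moved. The work goes in short steps, Python scripts to look and compute and a tool call to move; the robot and the scene stay as the last step left them, time stands still between calls to the robot, and variables do not carry over. Pictures are saved under pics/ and viewed, at most 10 in all, crops included, and the job is handed in when it is done.

Besides the shell and the picture viewer there is one more tool, called as name(argument=value, ...) on one line, values as JSON. move_arm: Moves the arm, as the interface text tells. Its arguments: {"type":"object","properties":{"rows":{"type":"array"},"fingers":{"type":"number"},"newtons":{"type":"number"}},"required":["rows"]}

```bash
ls; mkdir -p pics; python3 - <<'E'
from bench import r
import cv2,numpy as np
for n in("scene","top"):
    cv2.imwrite(f"pics/{n}0.png",r.grab_frame(n))
    p=r.camera_params(n);print(n,p["fx"],p["cx"],p["cy"],np.round(p["world_from_camera"],3).tolist())
o=r.get_obs();print(o["clock"],o["tcp_pos"],o["orientation"],r.tips_ahead)
E
```

```text
pics
scene 349.24392777525713 251.0313111569236 186.1000019692133 [[-0.644, 0.552, -0.53, 1.016], [0.765, 0.475, -0.435, 0.348], [0.011, -0.685, -0.728, 0.766], [0.0, 0.0, 0.0, 1.0]]
top 403.8324183046161 260.5709221189129 195.33439127476666 [[-0.003, -0.996, 0.095, 0.44], [-1.0, 0.004, 0.006, -0.049], [-0.007, -0.095, -0.995, 1.18], [0.0, 0.0, 0.0, 1.0]]
0.1 [ 0.17586388 -0.65118523  0.24445544] [-3.11275987e+00 -4.12959495e-01  5.09251611e-04] 0.014
```

View pics/scene0.png

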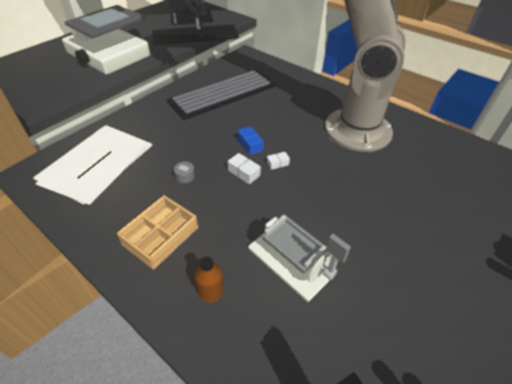

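View pics/top0.png

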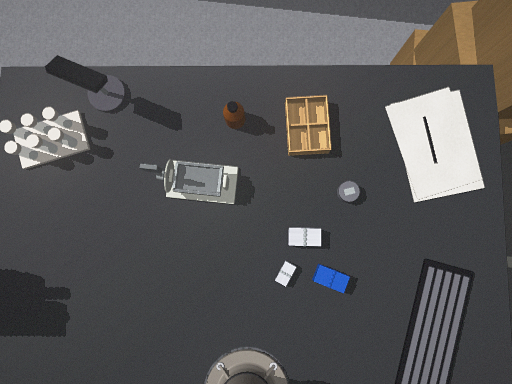

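Look-alikes in the top view: the large white block (305,237), a small white block (286,274) and a blue block (332,279). The coupon should be the large white one at (305,237). I'll check it in a close crop.

```bash
cat > h.py <<'E'
from bench import r
import cv2,numpy as np
def ray(n,uv,P=None):
    P=P or r.camera_params(n);T=np.array(P["world_from_camera"])
    d=T[:3,:3]@[(uv[0]-P["cx"])/P["fx"],(uv[1]-P["cy"])/P["fy"],1];return T[:3,3],d/np.linalg.norm(d)
def onz(n,uv,z,P=None):
    o,d=ray(n,uv,P);return o+d*(z-o[2])/d[2]
def proj(n,X,P=None):
    P=P or r.camera_params(n);T=np.linalg.inv(P["world_from_camera"]);c=T[:3,:3]@X+T[:3,3]
    return P["fx"]*c[0]/c[2]+P["cx"],P["fy"]*c[1]/c[2]+P["cy"]
def tri(a,b):
    (o,d),(p,e)=a,b;s=np.linalg.lstsq(np.c_[d,-e],p-o,rcond=None)[0]
    A,B=o+s[0]*d,p+s[1]*e;return (A+B)/2,np.linalg.norm(A-B)
def white(im,u0,u1,v0,v1,t=150):
    m=np.zeros(im.shape[:2],np.uint8);h=cv2.cvtColor(im,cv2.COLOR_BGR2HSV)
    m[v0:v1,u0:u1]=((h[...,2]>t)&(h[...,1]<60))[v0:v1,u0:u1]*255
    c=max(cv2.findContours(m,0,1)[0],key=cv2.contourArea);return cv2.minAreaRect(c),c
E
python3 - <<'E'
from h import *
t=cv2.imread("pics/top0.png");s=cv2.imread("pics/scene0.png")
f=lambda im,u,v,w,h,k:cv2.resize(im[v:v+h,u:u+w],None,fx=k,fy=k,interpolation=cv2.INTER_CUBIC)
a=f(t,260,215,100,80,4);b=f(t,130,150,120,60,4)
b=cv2.copyMakeBorder(b,0,80,0,0,0);b=cv2.resize(b,(400,320)) if 0 else b
c=f(s,235,200,130,100,4)[:280,:400] if 0 else f(s,240,205,120,95,3)
im=np.zeros((600,800,3),np.uint8);im[:320,:400]=a;im[320:560,:480]=b[:240];im[:285,420:780]=c
cv2.imwrite("pics/crop1.png",im)
for th in(130,160):
  q,c=white(t,270,340,222,252,th);print(q);print(onz("top",q[0],.04),cv2.boxPoints(q).tolist())
  print([np.round(onz("top",p,.04),4).tolist() for p in cv2.boxPoints(q)])
E
```

```text
((304.0, 236.5), (17.0, 32.0), 90.0)
[ 0.43148576 -0.16326088  0.04      ] [[288.0, 228.0], [320.0, 228.0], [320.0, 245.0], [288.0, 245.0]]
[[0.4554, -0.1186, 0.04], [0.4551, -0.2085, 0.04], [0.4077, -0.2077, 0.04], [0.4079, -0.1182, 0.04]]
((304.0, 236.5), (17.0, 32.0), 90.0)
[ 0.43148576 -0.16326088  0.04      ] [[288.0, 228.0], [320.0, 228.0], [320.0, 245.0], [288.0, 245.0]]
[[0.4554, -0.1186, 0.04], [0.4551, -0.2085, 0.04], [0.4077, -0.2077, 0.04], [0.4079, -0.1182, 0.04]]
```

View pics/crop1.png

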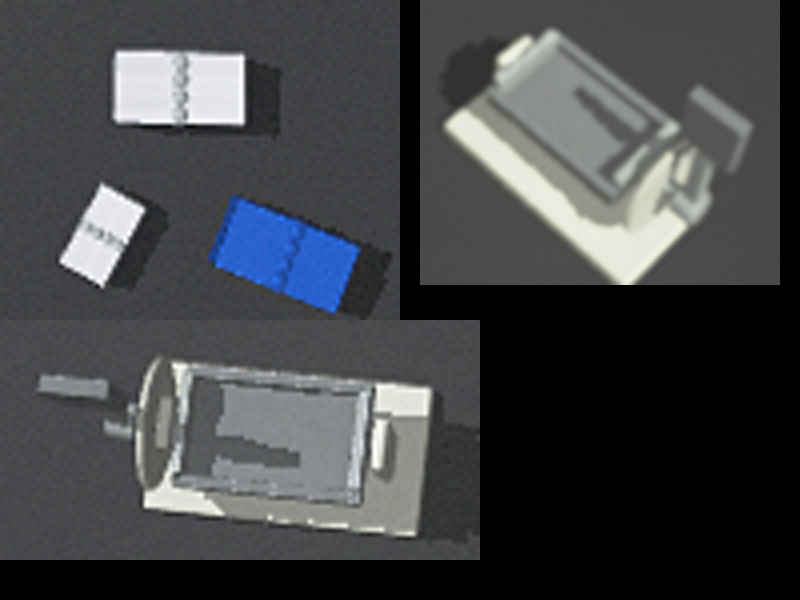

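The crop confirms it. The coupon is the large white block with a seam at (305,237), aligned with y. The small white block at (286,274) and the blue one at (332,279) are decoys. The stage is turned about 3.5° in the image, with the paddle at about (148,166). Next I'll measure the stage pose and tilt.

```bash
python3 - <<'E'
from h import *
np.set_printoptions(precision=4,suppress=True)
C=lambda x,y:(130+x/4-.4,150+(y-320)/4-.4)
S=lambda x,y:(240+(x-420)/3-.3,205+y/3-.3)
A,B,D=[onz("top",C(*p),.014) for p in((432,385),(415,535),(143,508))]
print("base",A,B,D,np.linalg.norm(A-B),np.linalg.norm(B-D),"ctr",(A+D)/2,"yaw",np.degrees(np.arctan2(-(D-B)[0],(D-B)[1])))
# scene base corners: left and near
E,F=[onz("scene",S(*p),.014) for p in((445,125),(625,284))];print("scene base",E,F,np.linalg.norm(E-F))
# tray top corners tri
for n,c,s in(("-y +x corner",(375,382),(495,98)),("-y -x",(360,505),(555,30)),("+y -x",(172,487),(680,130)),
  ("paddle +y top",(38,378),(750,126)),("paddle -y top",(108,378),(698,88))):
    print(n,*tri(ray("top",C(*c)),ray("scene",S(*s))))
E
```

```text
base [0.6372 0.0252 0.014 ] [0.5274 0.0373 0.014 ] [0.5478 0.2349 0.014 ] 0.11044004921428288 0.19862092685519311 ctr [0.5925 0.13   0.014 ] yaw -5.884061775221252
scene base [0.6352 0.0283 0.014 ] [0.655  0.2239 0.014 ] 0.1966434539396846
-y +x corner [0.6256 0.0649 0.0781] 0.010518132956826184
-y -x [0.5427 0.0689 0.0877] 0.000832004715795248
+y -x [0.5559 0.1982 0.0828] 0.000694043112789203
paddle +y top [0.6091 0.2556 0.2064] 0.0038351095052406615
paddle -y top [0.6077 0.214  0.2082] 0.007828603492925449
```

```bash
cat >> h.py <<'E'
from scipy.spatial.transform import Rotation as R
def go(xyz,az=None):
    "shift (cm) and twist (deg) from the current pose to TCP xyz with tool x at azimuth az"
    o=r.get_obs();M=R.from_rotvec(o["orientation"]).as_matrix();a=np.degrees(np.arctan2(M[1,0],M[0,0]))
    return np.round(M.T@(np.array(xyz)-o["tcp_pos"])*100,2),None if az is None else round(a-az,1)
E
python3 -c "
from h import *
print(go([.4315,-.163,.20],90))"
```

```text
(array([ 37.41, -40.46,   4.51]), np.float64(-74.9))
```

move_arm(rows=[3.74, -4.05, 0, -7.5, 7.48, -8.1, 0, -15, 11.2, -12.1, 0, -22.5, 15, -16.2, 0.5, -30, 18.7, -20.2, 1, -37.5, 22.4, -24.3, 1.5, -45, 26.2, -28.3, 2, -52.5, 29.9, -32.4, 3, -60, 33.7, -36.4, 4, -67.5, 37.41, -40.46, 4.5, -74.9], fingers=1)

```text
clock: 1.35
tcp_pos: [0.4319, -0.1619, 0.1998]
orientation: [-2.216, -2.226, 0.001]
contact_force: [-0.4, -0.3, -1.4]
grip_width: 0.0854
gripper_force: 0.0
```

```bash
python3 -c "
from h import *
print(r.get_obs()['joints'],go([.4315,-.163,.20],90));P=r.camera_params('wrist');print(P['fx'],np.round(P['world_from_camera'],3))
im=r.grab_frame('wrist');cv2.imwrite('pics/w1.png',im)
q,c=white(im,0,512,0,384);print(q,onz('wrist',q[0],.04,P));B=[onz('wrist',p,.04,P) for p in cv2.boxPoints(q)];print(np.round(B,4))"
```

```text
[ 0.66243441  0.21911998 -0.4931993   2.0690629   0.13353838  0.88382518
  0.09849531] (array([-0.11, -0.04, -0.02]), np.float64(0.2))
304.40057689012616 [[ 1.     0.004  0.001  0.431]
 [ 0.004 -0.945 -0.326 -0.078]
 [-0.001  0.326 -0.945  0.328]
 [ 0.     0.     0.     1.   ]]
((253.9420928955078, 168.46888732910156), (52.359710693359375, 93.01860046386719), 1.6846843957901) [ 0.43248182 -0.15874038  0.04      ]
[[ 0.4043 -0.2079  0.04  ]
 [ 0.4091 -0.1131  0.04  ]
 [ 0.458  -0.1143  0.04  ]
 [ 0.4584 -0.2094  0.04  ]]
```

View pics/w1.png

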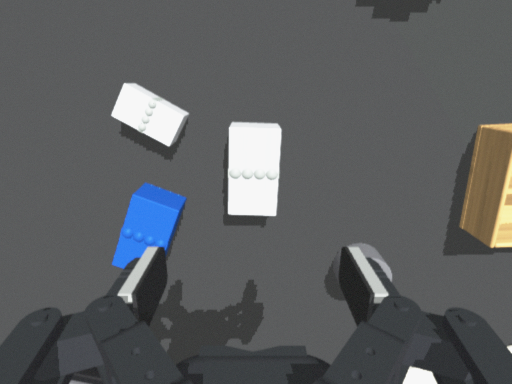

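The wrist view shows the coupon's top face with corners at about (229,129), (281,130), (277,216) and (228,215). Nothing blocks the grasp: the puck at (365,275) and the blue block at (145,240) lie outside the fingers' x range once down, which I'll check.

```bash
python3 -c "
from h import *
P=r.camera_params('wrist');B=np.array([onz('wrist',p,.04,P) for p in ((229,129),(280.5,130),(277,216),(228,215))]);print(np.round(B,4),B.mean(0))
d=(B[0]+B[1]-B[2]-B[3]);print('az',np.degrees(np.arctan2(d[1],d[0])))
print([onz('wrist',p,.03,P).round(3) for p in((185,192),(112,262),(365,275),(186,120))])
print(go([B.mean(0)[0],B.mean(0)[1],.033]))
"
```

```text
[[ 0.412  -0.1127  0.04  ]
 [ 0.4605 -0.1128  0.04  ]
 [ 0.4611 -0.2014  0.04  ]
 [ 0.4103 -0.2011  0.04  ]] [ 0.4359665  -0.15698028  0.04      ]
az 89.63712111993517
[array([ 0.365, -0.18 ,  0.03 ]), array([ 0.278, -0.266,  0.03 ]), array([ 0.567, -0.278,  0.03 ]), array([ 0.37 , -0.106,  0.03 ])]
(array([-0.31,  0.04, 16.69]), None)
```

move_arm(rows=[0.2, 0.2, 5, 0, 0.2, 0.2, 10, 0, 0.2, 0.2, 13, 0, 0.2, 0.2, 15, 0, 0.2, 0.2, 16.2, 0, 0.2, 0.2, 17, 0, 0.2, 0.2, 17, 0])

```text
clock: 2.28
tcp_pos: [0.4337, -0.1615, 0.0303]
orientation: [-2.221, -2.222, 0.0]
contact_force: [0.7, 0.0, -0.2]
grip_width: 0.0852
gripper_force: 0.0
```

move_arm(rows=[0, 0, 0, 0, 0, 0, 0, 0, 0, 0, 0, 0, 0, 0, 0, 0, 0, 0, 0, 0, 0, 0, 0, 0], fingers=0.3, newtons=50)

```text
clock: 3.02
tcp_pos: [0.4336, -0.1617, 0.0311]
orientation: [2.222, 2.221, -0.001]
contact_force: [-3.2, 0.3, 8.2]
grip_width: 0.0487
gripper_force: 51.1
```

move_arm(rows=[0, 0, -0.5, 0, 0, 0, -2, 0, 0, 0, -5, 0, 0, 0, -9, 0, 0, 0, -13, 0, 0, 0, -17, 0, 0, 0, -17, 0])

```text
clock: 3.9
tcp_pos: [0.4354, -0.1619, 0.2035]
orientation: [2.217, 2.217, 0.004]
contact_force: [0.4, -0.9, -5.2]
grip_width: 0.0489
gripper_force: 53.8
```

```bash
python3 -c "
from h import *
o=r.get_obs();P=r.camera_params('wrist');im=r.grab_frame('wrist');cv2.imwrite('pics/w2.png',im)
print(o['tcp_pos'],o['orientation'],o['joints'],P['cx'],P['cy'])"
```

```text
[ 0.43541502 -0.16187888  0.20353391] [2.21689716 2.21719099 0.00387289] [ 0.67818985  0.21819426 -0.5135368   2.06196656  0.1395972   0.88709388
  0.08716601] 252.60340388522266 186.13422106850476
```

View pics/w2.png

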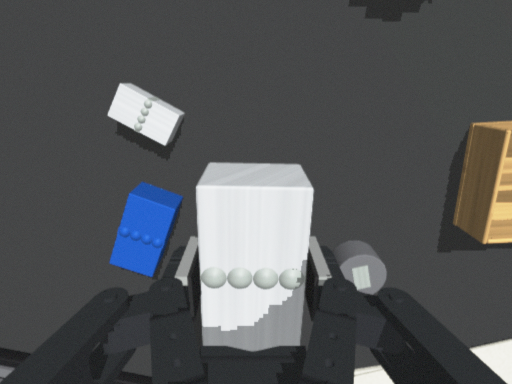

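The coupon is held level, with the seam at row ~278 and the far top edge at row ~187. Before the stage approach I'll check for a camera housing that could reach the paddle, and work out where the coupon sits in the grip.

```bash
python3 -c "
from h import *
o=r.get_obs();P=r.camera_params('wrist');T=np.array(P['world_from_camera']);z=o['tcp_pos'][2]
print('cam rel tcp',T[:3,3]-o['tcp_pos'])
print('seam',onz('wrist',(252.5,278),z+.012,P)-o['tcp_pos']);print([(onz('wrist',p,z+.01,P)-o['tcp_pos']).round(4) for p in((199,187),(311,187))])
im=r.grab_frame('scene');a=proj('scene',o['tcp_pos']);print(a);u,v=int(a[0]),int(a[1])
c=im[max(0,v-110):v+40,max(0,u-100):u+90];cv2.imwrite('pics/s2.png',cv2.resize(c,None,fx=4,fy=4,interpolation=2))"
```

```text
cam rel tcp [-0.00088307  0.08433177  0.12830088]
seam [-0.00067506  0.00016288  0.012     ]
[array([-0.0227,  0.043 ,  0.01  ]), array([0.0234, 0.043 , 0.01  ])]
(np.float64(243.1031361446286), np.float64(120.59323327050564))
```

View pics/s2.png

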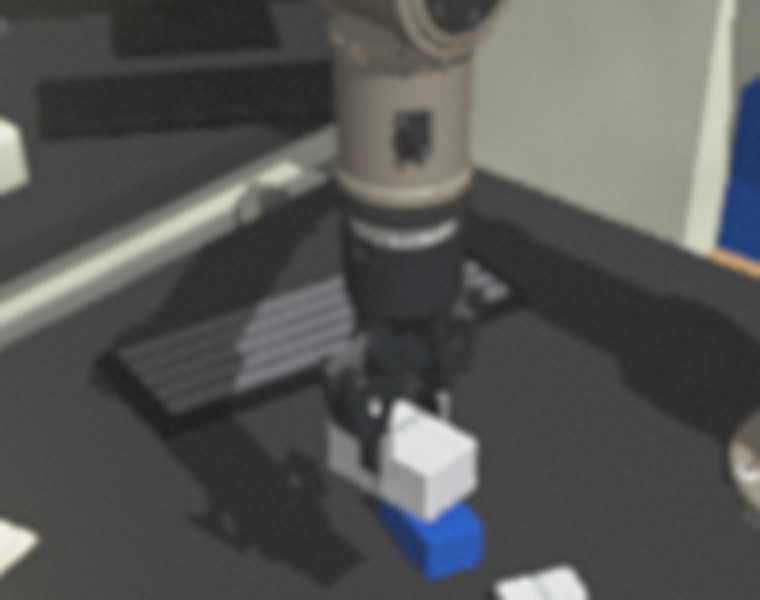

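No camera housing sticks out, and the coupon sits centred in the grip. Now to a viewing spot over the stage.

```bash
python3 -c "
from h import *
print(go([.584,.06,.265],84.1))"
```

```text
(array([22.15, 15.11, -6.51]), np.float64(5.9))
```

move_arm(rows=[2, 1.4, -2, 0, 5.5, 3.8, -4, 1, 9.5, 6.5, -5.5, 2, 13.5, 9.2, -6.5, 3.5, 17.5, 12, -6.5, 5, 20.5, 14, -6.5, 5.9, 22.1, 15.1, -6.5, 5.9, 22.1, 15.1, -6.5, 5.9])

```text
clock: 5.0
tcp_pos: [0.5841, 0.0605, 0.2635]
orientation: [-2.328, -2.106, 0.003]
contact_force: [-0.0, 0.3, -5.6]
grip_width: 0.049
gripper_force: 53.9
```

```bash
python3 -c "
from h import *
o=r.get_obs();P=r.camera_params('wrist');im=r.grab_frame('wrist');cv2.imwrite('pics/w3.png',cv2.resize(im[:240],(800,375),interpolation=2))
import pickle;pickle.dump((P,o['tcp_pos']),open('w3.pkl','wb'))
print(o['tcp_pos'],go([.584,.06,.265],84.1))"
```

```text
[0.58406373 0.06049035 0.26354936] (array([ 0.11,  0.01, -0.12]), np.float64(0.0))
```

View pics/w3.png

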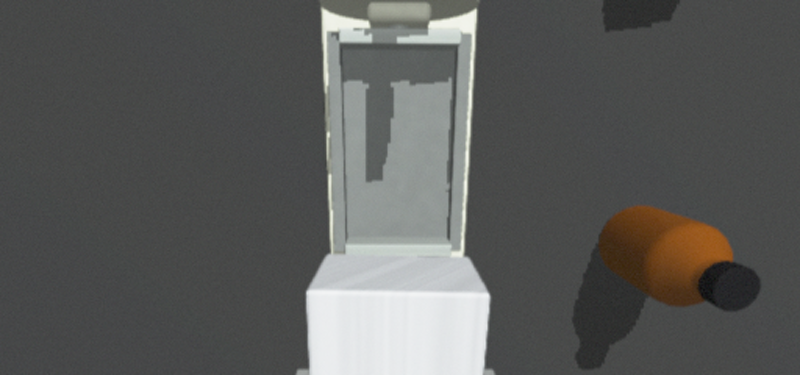

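The wrist view (scaled 1.5625×) shows the tray's outer lips at columns 330 and 470 (row 44) and 333 and 463 (row 250). The far stop is at rows 30–44 and the near stop at rows 244–254, with the coupon edge below. Measuring now.

```bash
python3 -c "
from h import *
import pickle;P,t=pickle.load(open('w3.pkl','rb'));k=1.5625
f=lambda u,v,z:onz('wrist',((u+.5)/k-.5,(v+.5)/k-.5),z,P)
L=[f(329,44,.085),f(470,44,.085),f(463,250,.085),f(333,250,.085)];print(np.round(L,4),np.linalg.norm(L[0]-L[1]),np.linalg.norm(L[2]-L[3]))
m0=(L[0]+L[1])/2;m1=(L[2]+L[3])/2;d=m0-m1;print('mid',m0,m1,'az',np.degrees(np.arctan2(d[1],d[0])))
F=[f(343,44,.075),f(457,44,.075),f(449,244,.075),f(346,244,.075)];print(np.round(F,4),np.mean(F,0),'len',np.linalg.norm(F[0]-F[3]),'wid',np.linalg.norm(F[0]-F[1]),np.linalg.norm(F[2]-F[3]))
for v,z in((30,.097),(44,.075),(244,.075),(254,.097),(244,.097),(42,.097)): print(v,z,f(400,v,z))
"
```

```text
[[0.558  0.1934 0.085 ]
 [0.6392 0.1852 0.085 ]
 [0.6285 0.0632 0.085 ]
 [0.5428 0.0718 0.085 ]] 0.08163754295426083 0.08617851337661556
mid [0.5985632  0.18932289 0.085     ] [0.58563246 0.06749712 0.085     ] az 83.94124129142534
[[0.5652 0.1942 0.075 ]
 [0.633  0.1873 0.075 ]
 [0.6204 0.0657 0.075 ]
 [0.5506 0.0727 0.075 ]] [0.5922833  0.12998809 0.075     ] len 0.12236076434370957 wid 0.06815453344824768 0.07020820255336303
30 0.097 [0.59928402 0.19442342 0.097     ]
44 0.075 [0.59908103 0.1907619  0.075     ]
244 0.075 [0.58720372 0.06904188 0.075     ]
254 0.097 [0.58692368 0.06775325 0.097     ]
244 0.097 [0.58755821 0.07425596 0.097     ]
42 0.097 [0.59870801 0.18852042 0.097     ]
```

```bash
python3 -c "
from h import *
print(go([.592,.131,.265],84))"
```

```text
(array([ 7.26,  0.08, -0.13]), np.float64(0.1))
```

move_arm(rows=[2, 0, 0, 0, 5, 0, 0, 0, 7.1, 0, 0, 0, 7.1, 0, 0, 0, 7.1, 0, 0, 0])

```text
clock: 5.68
tcp_pos: [0.5919, 0.1292, 0.2651]
orientation: [2.333, 2.103, -0.002]
contact_force: [-0.1, -0.6, -5.9]
grip_width: 0.0493
gripper_force: 53.9
```

```bash
python3 -c "
from h import *
o=r.get_obs();P=r.camera_params('wrist');im=r.grab_frame('wrist');cv2.imwrite('pics/w4.png',cv2.resize(im[:200,130:400],None,fx=2.9,fy=2.9,interpolation=2))
import pickle;pickle.dump((P,o['tcp_pos']),open('w4.pkl','wb'))
print(o['tcp_pos'],go([.592,.131,.105],84))
ey=np.array([.1045,.9945,0]);ex=np.array([.9945,-.1045,0]);c=np.array([.592,.131,.075])
for t in(0,.1):
  for a in(-.006,.006): 
    for b in(.083,.127): print(t,a,b,np.round(proj('wrist',c+b*ey+ex*(a*np.cos(t)-.125*np.sin(t))+[0,0,.125*np.cos(t)+a*np.sin(t)],P),1))
"
```

```text
[0.59187094 0.129153   0.26508463] (array([ 0.24, -0.02, 16.01]), np.float64(0.0))
0 -0.006 0.083 [243.6  79.7]
0 -0.006 0.127 [242.9  -4.6]
0 0.006 0.083 [263.6  79.8]
0 0.006 0.127 [264.7  -4.6]
0.1 -0.006 0.083 [223.1  79.7]
0.1 -0.006 0.127 [220.6  -4.1]
0.1 0.006 0.083 [242.8  79.7]
0.1 0.006 0.127 [242.   -4.6]
```

View pics/w4.png

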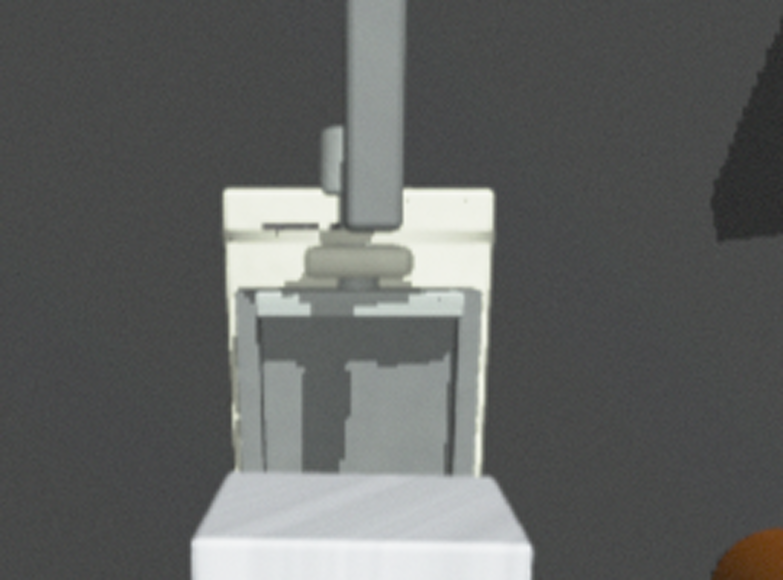

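The paddle edges at crop columns 344 and 404 are about 5 px to +x of level, so the tray is about -1.5° off (tipped away). That's small enough to place directly. Lowering to about 3 mm above the floor.

move_arm(rows=[0.2, 0, 3, 0, 0.2, 0, 7, 0, 0.2, 0, 10.5, 0, 0.2, 0, 13, 0, 0.2, 0, 14.5, 0, 0.2, 0, 15.3, 0, 0.2, 0, 15.6, 0, 0.2, 0, 15.6, 0, 0.2, 0, 15.6, 0])

```text
clock: 6.85
tcp_pos: [0.5927, 0.1323, 0.1101]
orientation: [2.332, 2.104, 0.002]
contact_force: [0.2, 0.4, -5.9]
grip_width: 0.0493
gripper_force: 53.8
```

move_arm(rows=[0, 0, 0.1, 0, 0, 0, 0.2, 0, 0, 0, 0.25, 0, 0, 0, 0.25, 0])

```text
clock: 7.35
tcp_pos: [0.5921, 0.1321, 0.1068]
orientation: [-2.333, -2.104, 0.0]
contact_force: [0.2, 0.4, -4.4]
grip_width: 0.0492
gripper_force: 54.0
```

move_arm(rows=[-0.05, 0, 0.05, 0, -0.05, 0, 0.1, 0, -0.05, 0, 0.1, 0])

```text
clock: 7.72
tcp_pos: [0.5921, 0.1321, 0.1067]
orientation: [2.332, 2.105, 0.001]
contact_force: [-4.7, -0.7, 5.8]
grip_width: 0.049
gripper_force: 55.1
```

The coupon is resting on the floor. Opening the gripper just enough to release it.

move_arm(rows=[0, 0, 0, 0, 0, 0, 0, 0, 0, 0, 0, 0, 0, 0, 0, 0], fingers=0.75)

```text
clock: 8.22
tcp_pos: [0.5922, 0.1316, 0.1058]
orientation: [2.333, 2.104, 0.0]
contact_force: [0.5, -0.8, -0.5]
grip_width: 0.0635
gripper_force: 0.0
```

move_arm(rows=[0, 0, -0.5, 0, 0, 0, -2, 0, 0, 0, -5, 0, 0, 0, -9, 0, 0, 0, -13, 0, 0, 0, -16, 0, 0, 0, -16, 0])

```text
clock: 9.1
tcp_pos: [0.5935, 0.1325, 0.2698]
orientation: [2.33, 2.102, 0.009]
contact_force: [0.3, -0.2, -0.8]
grip_width: 0.0638
gripper_force: 0.0
```

```bash
python3 -c "
from h import *
o=r.get_obs();P=r.camera_params('wrist');im=r.grab_frame('wrist');t=r.grab_frame('top')
v=np.zeros((600,800,3),np.uint8);v[:384,:512]=im;c=cv2.resize(t[140:215,130:250],None,fx=2.4,fy=2.4,interpolation=2);v[:180,512:800]=c
cv2.imwrite('pics/w5.png',v[:384]);print(o['tcp_pos'],o['joints'].round(2))
import pickle;pickle.dump((P,o['tcp_pos']),open('w5.pkl','wb'))
print(go([.605,.236,.27],84))"
```

```text
[0.59348458 0.13254434 0.26982327] [ 0.14  0.41 -0.61  1.67  0.25  1.14 -0.64]
(array([10.52,  0.23, -0.37]), np.float64(0.1))
```

View pics/w5.png

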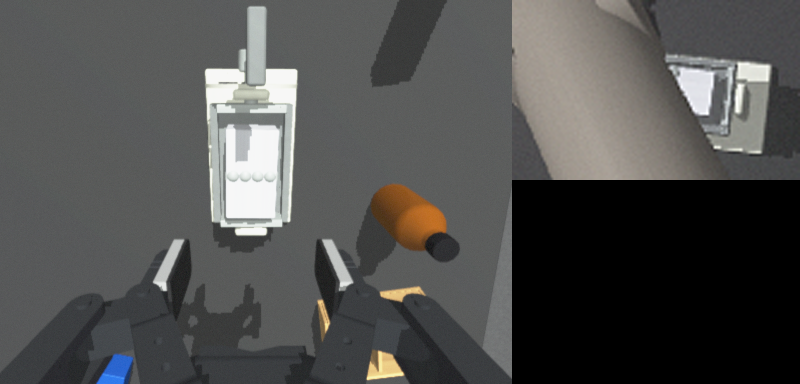

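The coupon lies in the tray with its seam at (252,176), its top face at rows 126–218 and the stops either side. The paddle is at (257,45). I'll check the centring and work out the paddle approach.

```bash
python3 -c "
from h import *
import pickle;P,t=pickle.load(open('w5.pkl','rb'))
ey=np.array([.1045,.9945,0]);c=np.array([.592,.131,.075])
im=cv2.imread('pics/w5.png')[:,:512]
col=im[:,250].max(1).astype(int);print(list(zip(range(100,236,1),col[100:236])))
for n,v,z in(('far',126,.115),('near',218,.115),('seam',176,.117),('stopfar',112,.097),('stopnear',221,.097)): print(n,(onz('wrist',(252,v),z,P)-c)@ey)
print(go([.606,.2355,.27],84),go([.606,.2355,.176],84))"
```

```text
[(100, np.int64(150)), (101, np.int64(156)), (102, np.int64(157)), (103, np.int64(148)), (104, np.int64(144)), (105, np.int64(158)), (106, np.int64(163)), (107, np.int64(162)), (108, np.int64(162)), (109, np.int64(196)), (110, np.int64(228)), (111, np.int64(230)), (112, np.int64(213)), (113, np.int64(134)), (114, np.int64(118)), (115, np.int64(117)), (116, np.int64(119)), (117, np.int64(119)), (118, np.int64(120)), (119, np.int64(119)), (120, np.int64(119)), (121, np.int64(116)), (122, np.int64(116)), (123, np.int64(126)), (124, np.int64(181)), (125, np.int64(226)), (126, np.int64(212)), (127, np.int64(162)), (128, np.int64(153)), (129, np.int64(164)), (130, np.int64(176)), (131, np.int64(188)), (132, np.int64(192)), (133, np.int64(192)), (134, np.int64(193)), (135, np.int64(197)), (136, np.int64(230)), (137, np.int64(245)), (138, np.int64(245)), (139, np.int64(246)), (140, np.int64(246)), (141, np.int64(246)), (142, np.int64(246)), (143, np.int64(246)), (144, np.int64(245)), (145, np.int64(245)), (146, np.int64(246)), (147, np.int64(245)), (148, np.int64(246)), (149, np.int64(246)),
[... 1425 characters left out ...]
47)), (215, np.int64(247)), (216, np.int64(247)), (217, np.int64(243)), (218, np.int64(164)), (219, np.int64(127)), (220, np.int64(139)), (221, np.int64(158)), (222, np.int64(159)), (223, np.int64(160)), (224, np.int64(203)), (225, np.int64(236)), (226, np.int64(225)), (227, np.int64(183)), (228, np.int64(242)), (229, np.int64(247)), (230, np.int64(247)), (231, np.int64(247)), (232, np.int64(247)), (233, np.int64(246)), (234, np.int64(239)), (235, np.int64(155))]
far 0.047052337937161556
near -0.04591196560901802
seam -0.0005010523189620189
stopfar 0.05800103808202565
stopnear -0.05783970175277271
(array([10.48,  0.33, -0.37]), np.float64(0.1)) (array([10.49,  0.33,  9.03]), np.float64(0.1))
```

move_arm(rows=[2, 0, 0, 0, 5, 0.1, 0, 0, 8, 0.2, 0, 0, 10, 0.3, 0, 0, 10.5, 0.3, 0, 0, 10.5, 0.3, 0, 0], fingers=0.47)

```text
clock: 9.95
tcp_pos: [0.6058, 0.2355, 0.2654]
orientation: [2.332, 2.104, -0.001]
contact_force: [-0.3, -0.2, 1.1]
grip_width: 0.0401
gripper_force: 0.0
```

```bash
python3 -c "
from h import *
o=r.get_obs();print(o['grip_width'],go([.606,.2355,.176],84))
M=R.from_rotvec(o['orientation']).as_matrix();print(M.round(3))
P=r.camera_params('wrist');im=r.grab_frame('wrist');cv2.imwrite('pics/w6.png',im)
import pickle;pickle.dump((P,o['tcp_pos']),open('w6.pkl','wb'))"
```

```text
0.040088572658484006 (array([0.01, 0.03, 8.94]), np.float64(0.1))
[[ 0.103  0.995 -0.001]
 [ 0.995 -0.103 -0.001]
 [-0.001 -0.001 -1.   ]]
```

View pics/w6.png

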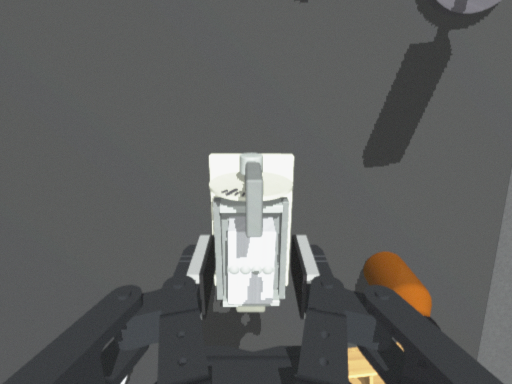

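The paddle is centred between the fingers (columns 246–262 of 212–300) and the coupon is centred between the stops within about 1 mm. The picture budget is used up, so from here I'll measure numerically. Descending to straddle the paddle.

move_arm(rows=[0, 0, 2, 0, 0, 0, 5, 0, 0, 0, 7.5, 0, 0, 0, 8.5, 0, 0, 0, 8.9, 0, 0, 0, 8.9, 0])

```text
clock: 10.75
tcp_pos: [0.6061, 0.2358, 0.1772]
orientation: [2.333, 2.104, 0.001]
contact_force: [0.4, 0.2, 0.6]
grip_width: 0.0402
gripper_force: 0.0
```

move_arm(rows=[0, -0.5, 0, 0, 0, -1, 0, 0, 0, -1.3, 0, 0, 0, -1.5, 0, 0, 0, -1.7, 0, 0, 0, -1.9, 0, 0, 0, -2.1, 0, 0, 0, -2.3, 0, 0, 0, -2.5, 0, 0, 0, -2.7, 0, 0])

```text
clock: 12.0
tcp_pos: [0.5789, 0.2386, 0.1769]
orientation: [2.332, 2.104, 0.0]
contact_force: [4.3, 0.3, 4.0]
grip_width: 0.04
gripper_force: 2.2
```

move_arm(rows=[0, -0.2, 0, 0, 0, -0.4, 0, 0, 0, -0.6, 0, 0, 0, -0.8, 0, 0, 0, -1, 0, 0, 0, -1.2, 0, 0, 0, -1.4, 0, 0, 0, -1.6, 0, 0, 0, -1.8, 0, 0, 0, -2, 0, 0])

```text
clock: 13.25
tcp_pos: [0.5589, 0.2402, 0.1767]
orientation: [2.333, 2.104, -0.001]
contact_force: [4.2, -0.8, -1.1]
grip_width: 0.0401
gripper_force: 1.7
```

move_arm(rows=[0, -0.2, 0, 0, 0, -0.4, 0, 0, 0, -0.6, 0, 0, 0, -0.8, 0, 0, 0, -1, 0, 0, 0, -1.2, 0, 0, 0, -1.3, 0, 0, 0, -1.3, 0, 0])

```text
clock: 14.25
tcp_pos: [0.5459, 0.2421, 0.1768]
orientation: [-2.332, -2.105, 0.0]
contact_force: [3.0, -0.0, -0.1]
grip_width: 0.0406
gripper_force: 1.3
```

move_arm(rows=[0, 0.3, -1, 0, 0, 0.5, -4, 0, 0, 0.5, -8, 0, -2, 2, -9, 0, -6, 3, -9, 0, -9.5, 4, -9, 0, -10.5, 4, -9, 0, -10.5, 4, -9, 0])

```text
clock: 15.25
tcp_pos: [0.5746, 0.1336, 0.2671]
orientation: [-2.333, -2.103, 0.0]
contact_force: [-0.7, 0.7, -0.1]
grip_width: 0.04
gripper_force: 0.0
```

```bash
cat > tilt.py <<'E'
from h import *
import sys
ey=np.array([.1045,.9945,0]);ex=np.array([.9945,-.1045,0]);c=np.array([.592,.131,.075])
def edges(im,row,lo=150,hi=330):
    g=im[row-2:row+3,lo:hi].astype(float).max(2).mean(0);m=(g>95).astype(np.uint8)
    d=np.diff(np.r_[0,m,0]);return [(a+lo,b-1+lo) for a,b in zip(np.where(d==1)[0],np.where(d==-1)[0]) if b-a>8]
def pred(P,t,a,b,w=.125):
    return proj('wrist',c+b*ey+ex*(a*np.cos(t)-w*np.sin(t))+[0,0,w*np.cos(t)+a*np.sin(t)],P)
if __name__=="__main__":
    o=r.get_obs();P=r.camera_params('wrist');im=r.grab_frame('wrist');cv2.imwrite(f'pics/{sys.argv[1]}.png',im);print(o['clock'],o['tcp_pos'])
    for row in(10,20,30,40,50,60): print(row,edges(im,row))
    for d in map(int,sys.argv[2:]):
        t=np.radians(d);print(d,[tuple(np.round(pred(P,t,a,b),1)) for a in(-.006,.006) for b in(.083,.105)],'bot+x',np.round(pred(P,t,.006,.105,.075),1))
E
python3 tilt.py w7 24 27 30
```

```text
15.25 [0.57463046 0.13356199 0.26705445]
10 []
20 []
30 []
40 []
50 []
60 []
24 [(np.float64(194.1), np.float64(84.2)), (np.float64(191.9), np.float64(47.2)), (np.float64(210.0), np.float64(84.3)), (np.float64(208.4), np.float64(46.4))] bot+x [243.7  53. ]
27 [(np.float64(186.2), np.float64(84.1)), (np.float64(183.8), np.float64(47.7)), (np.float64(201.1), np.float64(84.2)), (np.float64(199.2), np.float64(46.8))] bot+x [238.9  53.1]
30 [(np.float64(178.9), np.float64(84.1)), (np.float64(176.3), np.float64(48.2)), (np.float64(192.7), np.float64(84.2)), (np.float64(190.5), np.float64(47.3))] bot+x [234.3  53.3]
```

```bash
python3 -c "
import cv2
g=cv2.imread('pics/w7.png').max(2)
for row in(30,50,70): print(row,g[row-2:row+3,160:260].mean(0).astype(int).tolist())"
```

```text
30 [93, 93, 92, 93, 93, 93, 93, 94, 92, 92, 94, 91, 94, 93, 94, 93, 93, 91, 93, 93, 93, 94, 93, 93, 94, 98, 132, 165, 171, 172, 171, 172, 173, 173, 173, 176, 177, 177, 182, 186, 182, 164, 143, 140, 139, 138, 138, 137, 135, 136, 135, 138, 139, 139, 140, 139, 139, 139, 138, 139, 137, 136, 136, 135, 135, 137, 136, 138, 138, 138, 139, 139, 138, 138, 138, 138, 138, 137, 129, 102, 93, 92, 92, 93, 93, 94, 93, 93, 93, 93, 94, 93, 93, 93, 93, 94, 93, 94, 91, 92]
50 [93, 94, 92, 93, 93, 92, 93, 94, 95, 93, 93, 93, 93, 92, 93, 94, 93, 93, 93, 94, 93, 94, 92, 92, 93, 93, 96, 121, 163, 169, 169, 170, 170, 171, 173, 174, 174, 174, 176, 180, 182, 180, 160, 142, 139, 138, 140, 139, 139, 140, 140, 140, 140, 139, 139, 139, 140, 141, 140, 140, 138, 138, 137, 137, 137, 137, 138, 137, 137, 138, 137, 137, 135, 136, 137, 136, 135, 136, 157, 184, 191, 190, 190, 191, 190, 191, 191, 190, 190, 191, 191, 193, 192, 192, 194, 196, 193, 194, 191, 191]
70 [93, 93, 92, 93, 93, 93, 93, 92, 93, 93, 92, 93, 94, 93, 95, 93, 93, 93, 93, 95, 94, 94, 92, 93, 94, 93, 94, 95, 109, 157, 169, 170, 170, 171, 171, 173, 174, 174, 176, 177, 179, 184, 180, 159, 142, 138, 139, 139, 139, 140, 140, 138, 139, 139, 138, 137, 137, 138, 138, 137, 138, 137, 135, 135, 136, 135, 136, 137, 137, 134, 135, 134, 136, 136, 135, 134, 134, 136, 154, 234, 246, 246, 246, 246, 246, 246, 246, 246, 246, 246, 246, 246, 246, 246, 246, 246, 246, 246, 244, 222]
```

The tilt reads about 26°, and both the image edges and the contact geometry agree. Another ~8 mm of push is needed, so I'm going back.

```bash
python3 -c "
from h import *
print(go([.5381,.2429,.1768],84),go([.5509,.2416,.1768],84))"
```

```text
(array([10.38, -4.72,  9.04]), np.float64(0.2)) (array([10.38, -3.43,  9.04]), np.float64(0.2))
```

move_arm(rows=[1.5, -0.5, 0, 0, 5.5, -2, 0, 0, 9, -3, 0, 0, 10.4, -3.4, 1, 0, 10.4, -3.4, 4, 0, 10.4, -3.4, 7.5, 0, 10.4, -3.4, 9, 0, 10.4, -3.4, 9, 0, 10.4, -3.6, 9, 0, 10.4, -3.8, 9, 0])

```text
clock: 16.55
tcp_pos: [0.5485, 0.2412, 0.1781]
orientation: [2.332, 2.104, 0.003]
contact_force: [0.1, -0.2, -0.0]
grip_width: 0.0401
gripper_force: 0.0
```

move_arm(rows=[0, -0.15, 0, 0, 0, -0.3, 0, 0, 0, -0.45, 0, 0, 0, -0.6, 0, 0, 0, -0.75, 0, 0, 0, -0.9, 0, 0, 0, -0.9, 0, 0])

```text
clock: 17.42
tcp_pos: [0.5389, 0.2416, 0.1768]
orientation: [2.333, 2.105, -0.001]
contact_force: [3.6, -0.8, -0.1]
grip_width: 0.0399
gripper_force: 1.2
```

Now retreat, measure and hold.

move_arm(rows=[0, 0.3, -1, 0, 0, 0.5, -4, 0, 0, 0.5, -8, 0, -2, 2, -9, 0, -6, 3, -9, 0, -9.5, 4, -9, 0, -10.5, 4, -9, 0, -10.5, 4, -9, 0])

```text
clock: 18.42
tcp_pos: [0.5676, 0.1333, 0.267]
orientation: [-2.333, -2.103, 0.0]
contact_force: [-0.5, 0.2, 0.3]
grip_width: 0.0399
gripper_force: 0.0
```

```bash
python3 tilt.py w8 28 30 32|grep -v '\[\]'; python3 -c "
import cv2
g=cv2.imread('pics/w8.png').max(2)
for row in(50,):print(row,g[row-2:row+3,160:260].mean(0).astype(int).tolist())
import numpy as np
from h import *
im=cv2.imread('pics/w8.png')
for rr in(130,160,190):print(rr,[int(x) for x in im[rr-1:rr+2,190:330:3].max(2).mean(0)])"
```

```text
18.425 [0.56758291 0.1333072  0.26703664]
28 [(np.float64(194.2), np.float64(82.5)), (np.float64(192.0), np.float64(46.1)), (np.float64(209.0), np.float64(82.6)), (np.float64(207.4), np.float64(45.2))] bot+x [246.5  51.7]
30 [(np.float64(189.2), np.float64(82.5)), (np.float64(187.0), np.float64(46.5)), (np.float64(203.4), np.float64(82.6)), (np.float64(201.6), np.float64(45.5))] bot+x [243.4  51.9]
32 [(np.float64(184.6), np.float64(82.5)), (np.float64(182.2), np.float64(46.9)), (np.float64(198.0), np.float64(82.5)), (np.float64(196.0), np.float64(45.9))] bot+x [240.4  52. ]
50 [92, 92, 94, 93, 92, 92, 93, 92, 93, 94, 93, 93, 94, 93, 94, 93, 93, 94, 93, 93, 93, 94, 92, 94, 94, 93, 93, 94, 99, 138, 161, 165, 166, 166, 169, 168, 169, 170, 170, 173, 180, 185, 179, 161, 147, 145, 144, 145, 145, 145, 144, 146, 147, 147, 147, 145, 145, 145, 145, 145, 145, 145, 145, 144, 144, 143, 143, 144, 144, 144, 144, 142, 143, 143, 141, 142, 142, 142, 142, 142, 141, 142, 146, 189, 198, 198, 199, 199, 199, 200, 200, 200, 199, 198, 198, 199, 198, 198, 198, 198]
130 [92, 93, 93, 93, 94, 94, 91, 92, 93, 94, 92, 92, 95, 129, 198, 195, 244, 244, 243, 243, 243, 243, 244, 244, 244, 244, 243, 243, 245, 244, 244, 242, 234, 226, 225, 227, 222, 124, 113, 172, 176, 152, 144, 94, 94, 94, 94]
160 [91, 92, 93, 92, 92, 92, 66, 61, 59, 61, 61, 61, 61, 82, 247, 222, 244, 245, 243, 243, 242, 243, 244, 243, 244, 244, 242, 242, 244, 242, 245, 224, 226, 223, 228, 227, 159, 111, 164, 172, 171, 145, 96, 95, 93, 94, 93]
190 [93, 94, 92, 92, 89, 62, 61, 60, 59, 61, 90, 93, 91, 92, 192, 195, 244, 245, 244, 244, 243, 244, 244, 244, 244, 244, 243, 243, 244, 244, 240, 227, 226, 230, 229, 184, 113, 127, 172, 176, 148, 110, 93, 94, 94, 93, 93]
```

The tilt reads about 29.5° and the coupon is still in the tray. Hold, then return.

move_arm(rows=[0, 0, 0, 0, 0, 0, 0, 0, 0, 0, 0, 0, 0, 0, 0, 0, 0, 0, 0, 0, 0, 0, 0, 0, 0, 0, 0, 0, 0, 0, 0, 0, 0, 0, 0, 0, 0, 0, 0, 0])

```text
clock: 19.73
tcp_pos: [0.5681, 0.1331, 0.2668]
orientation: [2.333, 2.104, 0.0]
contact_force: [-0.1, -0.5, -0.5]
grip_width: 0.0402
gripper_force: 0.0
```

```bash
python3 -c "
from h import *
print(go([.546,.2414,.1768],84),go([.614,.2342,.1768],84))"
```

```text
(array([10.55, -3.31,  9.  ]), np.float64(0.1)) (array([10.53,  3.53,  9.  ]), np.float64(0.1))
```

move_arm(rows=[1.5, -0.5, 0, 0, 5.5, -2, 0, 0, 9, -3, 0, 0, 10.5, -3.3, 1, 0, 10.5, -3.3, 4, 0, 10.5, -3.3, 7.5, 0, 10.5, -3.3, 9, 0, 10.5, -3.3, 9, 0, 10.5, -3, 9, 0, 10.5, -2.7, 9, 0])

```text
clock: 20.98
tcp_pos: [0.553, 0.2406, 0.1781]
orientation: [2.332, 2.104, 0.003]
contact_force: [-0.1, -0.2, 0.1]
grip_width: 0.0401
gripper_force: 0.0
```

move_arm(rows=[0, 0.2, 0, 0, 0, 0.4, 0, 0, 0, 0.6, 0, 0, 0, 0.8, 0, 0, 0, 1, 0, 0, 0, 1.2, 0, 0, 0, 1.4, 0, 0, 0, 1.6, 0, 0, 0, 1.8, 0, 0, 0, 2, 0, 0])

```text
clock: 22.22
tcp_pos: [0.5699, 0.2395, 0.1771]
orientation: [-2.329, -2.105, 0.003]
contact_force: [-7.5, 0.6, 5.4]
grip_width: 0.0401
gripper_force: 3.5
```

move_arm(rows=[0, 0.2, 0, 0, 0, 0.4, 0, 0, 0, 0.6, 0, 0, 0, 0.8, 0, 0, 0, 1, 0, 0, 0, 1.2, 0, 0, 0, 1.4, 0, 0, 0, 1.6, 0, 0, 0, 1.8, 0, 0, 0, 2, 0, 0])

```text
clock: 23.48
tcp_pos: [0.5907, 0.237, 0.177]
orientation: [-2.33, -2.105, 0.002]
contact_force: [-4.4, 0.7, 3.5]
grip_width: 0.04
gripper_force: 2.4
```

move_arm(rows=[0, 0.2, 0, 0, 0, 0.4, 0, 0, 0, 0.6, 0, 0, 0, 0.8, 0, 0, 0, 1, 0, 0, 0, 1.2, 0, 0, 0, 1.4, 0, 0, 0, 1.6, 0, 0, 0, 1.8, 0, 0, 0, 1.8, 0, 0])

```text
clock: 24.72
tcp_pos: [0.6101, 0.2341, 0.1767]
orientation: [2.333, 2.104, 0.0]
contact_force: [-2.4, -0.2, 0.8]
grip_width: 0.04
gripper_force: 1.1
```

```bash
python3 -c "
from h import *
print(go([.614,.2342,.1768],84),r.get_obs()['contact_force'])"
```

```text
(array([ 0.05,  0.39, -0.01]), np.float64(0.1)) [-2.40399234 -0.1778366   0.81496261]
```

move_arm(rows=[0, 0.15, 0, 0, 0, 0.3, 0, 0, 0, 0.45, 0, 0, 0, 0.45, 0, 0])

```text
clock: 25.22
tcp_pos: [0.6145, 0.2338, 0.1768]
orientation: [2.333, 2.104, 0.0]
contact_force: [-2.3, -0.2, 1.8]
grip_width: 0.04
gripper_force: 1.2
```

move_arm(rows=[0, -0.5, 0, 0, 0, -0.8, -2, 0, 0, -0.8, -5, 0, 0, -0.8, -9, 0, -4, -1, -9, 0, -8, -1.3, -9, 0, -10.5, -1.5, -9, 0, -10.5, -1.5, -9, 0, -10.5, -1.5, -9, 0])

```text
clock: 26.35
tcp_pos: [0.5887, 0.1323, 0.2679]
orientation: [2.331, 2.105, 0.003]
contact_force: [-0.3, 0.0, 0.5]
grip_width: 0.0399
gripper_force: 0.0
```

```bash
cat > lev.sh <<'E'
python3 tilt.py $1 -2 0 2|grep -v '\[\]'; python3 -c "
import cv2
g=cv2.imread('pics/$1.png').max(2)
for row in(30,50):print(row,g[row-2:row+3,220:290].mean(0).astype(int).tolist())"
E
bash lev.sh w9
```

```text
26.35 [0.5887353  0.13226901 0.2679367 ]
-2 [(np.float64(256.6), np.float64(84.8)), (np.float64(256.8), np.float64(45.4)), (np.float64(276.1), np.float64(84.8)), (np.float64(277.2), np.float64(45.5))] bot+x [269.6  53.1]
0 [(np.float64(249.5), np.float64(84.8)), (np.float64(249.4), np.float64(45.4)), (np.float64(269.0), np.float64(84.8)), (np.float64(269.8), np.float64(45.5))] bot+x [266.1  53. ]
2 [(np.float64(242.3), np.float64(84.8)), (np.float64(242.0), np.float64(45.4)), (np.float64(261.9), np.float64(84.8)), (np.float64(262.4), np.float64(45.4))] bot+x [262.6  53. ]
30 [92, 93, 91, 91, 92, 91, 92, 92, 92, 92, 91, 92, 92, 92, 91, 91, 91, 91, 92, 91, 91, 92, 91, 90, 94, 139, 162, 182, 190, 192, 192, 192, 192, 191, 193, 194, 192, 193, 194, 194, 195, 196, 184, 171, 138, 102, 94, 92, 92, 92, 93, 93, 92, 92, 92, 92, 92, 92, 92, 92, 92, 91, 93, 93, 93, 93, 92, 92, 92, 91]
50 [92, 92, 91, 91, 91, 92, 90, 92, 92, 92, 91, 92, 92, 92, 92, 92, 92, 91, 91, 92, 92, 93, 92, 93, 109, 138, 162, 178, 188, 189, 189, 189, 190, 191, 192, 192, 192, 191, 191, 190, 190, 188, 177, 168, 159, 211, 215, 209, 193, 162, 117, 95, 92, 93, 92, 93, 92, 92, 92, 93, 92, 93, 92, 92, 93, 94, 92, 92, 92, 92]
```

```bash
python3 -c "
from tilt import *
P=r.camera_params('wrist')
for a in(-.055,.055): print(a,[np.round(proj('wrist',c+b*ey+a*ex+[0,0,-.061],P),1) for b in(.1,.09,.08)])
g=cv2.imread('pics/w9.png').max(2)
for row in(78,84,88):print(row,'L',g[row-1:row+2,195:215].mean(0).astype(int).tolist(),'R',g[row-1:row+2,290:312].mean(0).astype(int).tolist())
print(go([.6075,.2349,.1768],84))
"
```

```text
-0.055 [array([209.2,  68.2]), array([209.6,  77.2]), array([209.9,  86.1])]
0.055 [array([303.1,  68.5]), array([302.6,  77.5]), array([302.1,  86.4])]
78 L [92, 93, 91, 90, 92, 91, 92, 91, 93, 92, 93, 93, 92, 92, 118, 223, 244, 247, 247, 247] R [247, 247, 247, 247, 247, 247, 247, 247, 247, 247, 247, 245, 166, 100, 95, 93, 92, 92, 92, 93, 94, 93]
84 L [91, 92, 92, 92, 93, 93, 93, 92, 92, 91, 91, 93, 93, 91, 97, 128, 160, 185, 195, 204] R [243, 243, 242, 242, 242, 241, 240, 238, 236, 232, 229, 222, 191, 128, 97, 92, 93, 92, 92, 93, 93, 94]
88 L [92, 91, 94, 92, 92, 91, 92, 91, 92, 92, 92, 91, 91, 93, 94, 129, 230, 244, 245, 246] R [246, 246, 246, 246, 246, 246, 246, 246, 246, 245, 243, 210, 135, 99, 92, 92, 93, 93, 93, 93, 92, 91]
(array([10.35,  0.83,  9.1 ]), np.float64(0.2))
```

The tray reads about +1.2°, and the geometry independently puts the level contact at TCP x ≈ 0.617. One last nudge.

move_arm(rows=[2, 0.2, 0, 0, 6, 0.5, 0, 0, 9.3, 0.8, 0, 0, 10.4, 0.8, 0.5, 0, 10.4, 0.8, 3, 0, 10.4, 0.8, 7, 0, 10.4, 0.8, 9.1, 0, 10.4, 0.8, 9.1, 0, 10.4, 1.1, 9.1, 0, 10.4, 1.3, 9.1, 0])

```text
clock: 27.65
tcp_pos: [0.6132, 0.2335, 0.1775]
orientation: [2.332, 2.103, 0.004]
contact_force: [0.9, -0.1, -0.7]
grip_width: 0.04
gripper_force: 0.0
```

```bash
python3 -c "
from h import *
print(go([.617,.2338,.1768],84),r.get_obs()['contact_force'])"
```

```text
(array([0.07, 0.37, 0.07]), np.float64(0.1)) [ 0.9035047  -0.12883232 -0.69522061]
```

move_arm(rows=[0, 0.1, 0, 0, 0, 0.2, 0, 0, 0, 0.3, 0, 0, 0, 0.35, 0, 0, 0, 0.35, 0, 0])

```text
clock: 28.28
tcp_pos: [0.6152, 0.233, 0.1758]
orientation: [-2.332, -2.105, 0.001]
contact_force: [-3.6, -0.2, 2.3]
grip_width: 0.0399
gripper_force: 1.7
```

move_arm(rows=[0, -0.5, 0, 0, 0, -1, -2, 0, 0, -1, -5, 0, 0, -1, -9, 0, -4, -1.3, -9, 0, -8, -1.6, -9, 0, -10.5, -1.8, -9, 0, -10.5, -1.8, -9, 0, -10.5, -1.8, -9, 0])

```text
clock: 29.4
tcp_pos: [0.5871, 0.1314, 0.2669]
orientation: [2.331, 2.105, 0.003]
contact_force: [-0.3, -0.3, -0.5]
grip_width: 0.0403
gripper_force: 0.0
```

```bash
bash lev.sh w10; python3 -c "
from tilt import *
P=r.camera_params('wrist');o=r.get_obs()
im=cv2.imread('pics/w10.png');q,k=white(im,215,290,110,232,225);print(q,(onz('wrist',q[0],.115,P)-c)@ey,(onz('wrist',q[0],.115,P)-c)@ex)
g=im.max(2);print([np.round(proj('wrist',c+.09*ey+a*ex+[0,0,-.061],P),1) for a in(-.055,.055)]);print(g[76:79,200:215].mean(0).astype(int).tolist(),g[76:79,290:308].mean(0).astype(int).tolist())
print('col',[(v,int(g[v,q[0].__getitem__(0).__int__()-12])) for v in range(104,232,2)])
"
```

```text
29.4 [0.58708255 0.13139867 0.26689278]
-2 [(np.float64(259.2), np.float64(83.1)), (np.float64(259.5), np.float64(43.3)), (np.float64(278.8), np.float64(83.1)), (np.float64(280.0), np.float64(43.5))] bot+x [271.8  51.5]
0 [(np.float64(252.0), np.float64(83.1)), (np.float64(252.1), np.float64(43.3)), (np.float64(271.7), np.float64(83.1)), (np.float64(272.6), np.float64(43.4))] bot+x [268.3  51.4]
2 [(np.float64(244.8), np.float64(83.0)), (np.float64(244.6), np.float64(43.4)), (np.float64(264.5), np.float64(83.1)), (np.float64(265.1), np.float64(43.3))] bot+x [264.7  51.4]
30 [92, 92, 92, 92, 91, 91, 91, 92, 93, 91, 92, 92, 92, 91, 93, 92, 93, 91, 91, 92, 91, 92, 92, 89, 93, 92, 92, 92, 94, 139, 162, 181, 190, 193, 193, 192, 192, 193, 194, 193, 194, 194, 194, 194, 194, 194, 185, 171, 144, 103, 93, 93, 93, 93, 92, 93, 93, 92, 92, 92, 92, 92, 92, 92, 91, 93, 93, 92, 91, 92]
50 [93, 91, 91, 93, 92, 93, 93, 92, 92, 93, 92, 91, 92, 91, 91, 91, 92, 91, 92, 93, 93, 92, 91, 92, 93, 105, 139, 154, 140, 146, 161, 181, 188, 190, 190, 190, 191, 191, 191, 191, 191, 191, 191, 190, 191, 189, 178, 169
[... 448 characters left out ...]
17), (116, 118), (118, 120), (120, 118), (122, 124), (124, 141), (126, 150), (128, 167), (130, 191), (132, 191), (134, 191), (136, 190), (138, 190), (140, 190), (142, 189), (144, 192), (146, 189), (148, 189), (150, 189), (152, 189), (154, 188), (156, 188), (158, 189), (160, 229), (162, 246), (164, 247), (166, 246), (168, 247), (170, 246), (172, 238), (174, 217), (176, 208), (178, 241), (180, 246), (182, 247), (184, 247), (186, 247), (188, 247), (190, 247), (192, 247), (194, 247), (196, 247), (198, 247), (200, 247), (202, 247), (204, 247), (206, 247), (208, 247), (210, 247), (212, 247), (214, 247), (216, 243), (218, 129), (220, 154), (222, 199), (224, 234), (226, 190), (228, 245), (230, 247)]
```

The tray reads about +1.0°, so I'm adding one more nudge of about 2 mm. The coupon hasn't shifted.

```bash
python3 -c "
from h import *
print(go([.6125,.2344,.1768],84))"
```

```text
(array([10.45,  1.49,  9.  ]), np.float64(0.2))
```

move_arm(rows=[2, 0.2, 0, 0, 6, 0.7, 0, 0, 9.3, 1.1, 0, 0, 10.4, 1.2, 0.5, 0, 10.4, 1.2, 3, 0, 10.4, 1.2, 7, 0, 10.4, 1.2, 9, 0, 10.4, 1.2, 9, 0, 10.4, 1.4, 9, 0, 10.4, 1.5, 9, 0])

```text
clock: 30.7
tcp_pos: [0.6135, 0.2325, 0.1774]
orientation: [2.332, 2.103, 0.004]
contact_force: [-1.1, -0.5, 1.0]
grip_width: 0.04
gripper_force: 0.0
```

move_arm(rows=[0, 0.15, 0, 0, 0, 0.3, 0, 0, 0, 0.4, 0, 0, 0, 0.45, 0, 0, 0, 0.45, 0, 0, 0, 0.45, 0, 0])

```text
clock: 31.45
tcp_pos: [0.6168, 0.2319, 0.1758]
orientation: [-2.332, -2.105, -0.0]
contact_force: [-3.6, 1.2, 1.5]
grip_width: 0.0403
gripper_force: 1.7
```

move_arm(rows=[0, 0.05, 0, 0, 0, 0.05, 0, 0])

```text
clock: 31.7
tcp_pos: [0.6174, 0.2318, 0.1759]
orientation: [-2.332, -2.104, -0.0]
contact_force: [-4.0, 1.5, 3.2]
grip_width: 0.0399
gripper_force: 1.8
```

move_arm(rows=[0, -0.5, 0, 0, 0, -1, -2, 0, 0, -1, -5, 0, 0, -1, -9, 0, -4, -1.3, -9, 0, -8, -1.6, -9, 0, -10.5, -1.9, -9, 0, -10.5, -1.9, -9, 0, -10.5, -1.9, -9, 0])

```text
clock: 32.83
tcp_pos: [0.588, 0.1302, 0.2669]
orientation: [2.331, 2.105, 0.003]
contact_force: [0.2, 1.1, -0.8]
grip_width: 0.0405
gripper_force: 0.0
```

```bash
bash lev.sh w11; python3 -c "
from h import *
g=cv2.imread('pics/w11.png').max(2);print([(v,int(g[v,245])) for v in range(104,232,3)])"
```

```text
32.825 [0.58800458 0.13019139 0.26687106]
-2 [(np.float64(257.4), np.float64(81.1)), (np.float64(257.7), np.float64(41.1)), (np.float64(277.1), np.float64(81.1)), (np.float64(278.2), np.float64(41.3))] bot+x [270.4  49.7]
0 [(np.float64(250.2), np.float64(81.1)), (np.float64(250.2), np.float64(41.1)), (np.float64(270.0), np.float64(81.1)), (np.float64(270.8), np.float64(41.2))] bot+x [266.8  49.7]
2 [(np.float64(243.0), np.float64(81.0)), (np.float64(242.7), np.float64(41.2)), (np.float64(262.8), np.float64(81.1)), (np.float64(263.3), np.float64(41.2))] bot+x [263.3  49.7]
30 [92, 91, 91, 90, 91, 92, 92, 92, 91, 92, 91, 92, 91, 92, 92, 93, 92, 91, 92, 92, 91, 91, 92, 91, 92, 90, 92, 92, 91, 90, 93, 128, 156, 176, 189, 192, 191, 192, 194, 193, 194, 194, 193, 193, 193, 194, 192, 193, 187, 174, 157, 106, 91, 92, 92, 92, 92, 91, 91, 92, 92, 92, 92, 92, 93, 92, 91, 93, 91, 93]
50 [92, 92, 92, 92, 92, 92, 91, 91, 92, 92, 91, 92, 92, 92, 93, 91, 91, 91, 92, 92, 92, 92, 92, 92, 109, 140, 160, 186, 198, 204, 183, 148, 159, 177, 188, 190, 191, 190, 191, 191, 191, 191, 190, 192, 190, 189, 190, 190, 179, 164, 131, 99, 92, 92, 92, 91, 91, 93, 91, 92, 92, 91, 92, 93, 92, 92, 93, 92, 92, 91]
[(104, 160), (107, 159), (110, 121), (113, 118), (116, 120), (119, 117), (122, 140), (125, 148), (128, 188), (131, 187), (134, 186), (137, 191), (140, 188), (143, 189), (146, 190), (149, 187), (152, 190), (155, 189), (158, 194), (161, 246), (164, 246), (167, 246), (170, 243), (173, 220), (176, 200), (179, 246), (182, 247), (185, 247), (188, 247), (191, 247), (194, 247), (197, 247), (200, 247), (203, 247), (206, 247), (209, 247), (212, 247), (215, 243), (218, 140), (221, 204), (224, 228), (227, 242), (230, 247)]
```

The tray is level within about 0.2°, the coupon is in place and the arm is clear. Handing in.

```bash
python3 -c "
from bench import r
print(r.hand_in())"
```

```text
the job is handed in; nothing more can be done
None
```

I placed the coupon flat in the tray, centred between the end stops to about 1 mm. I then tipped the tray to about 29.5° by measurement, held it there for over 2 s, and brought it back level to within about 0.2° with the coupon still in place; the job was handed in at about 33 s with the arm clear.

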